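# Check the bench pull gauge against its set marker

## Robot

A 6-joint arm with a two-finger parallel gripper is mounted at the origin on the work surface. World frame = base frame: x ahead of the robot, y to its left, z up, the work surface at z = 0. Lengths are in mm, angles in degrees, forces in N, time in s.
With the tool pointing down it reaches from about 300 to 850 mm from the base axis. Payload 4.2 kg.
Tool frame: the origin (TCP) lies midway between the tips of the shut fingers; the grasp point (between the pads) lies 19 mm behind it; z points along the fingers, y is the line along which they close (so a half turn about z gives the same grasp; the last joint's range is limited). The gripper opens to 91 mm and grips with 3 to 60 N. Pads are 32 mm wide; open, the fingers measure 118 mm over their backs; the gripper's body (76 mm by 178 mm) begins 60 mm behind the grasp point.
Start: joints at [-77.922, 18.312, 89.639, -0, 72.044, -1.146], TCP at [131.537, -559.769, 213.976] pointing down, gripper open.
Joint ranges: [-177.97, 177.97], [-48.28, 115.42], [12.27, 149.76], [-77.06, 257.06], [2.81, 150.46], [-146.56, 146.56]. Speed limits (degrees/s): [147.25, 147.25, 180, 180, 180, 180].

## Interface

Orientations are given as [roll, pitch, yaw] about the fixed x, y, z axes, in that order (R = Rz(yaw) Ry(pitch) Rx(roll)).
In Python, from workcell import env gives the robot as it stands.
- The arm moves only by the tool send_rows, never from a script. Its argument "steps" is a list that holds one entry, the list of rows, each a list of 5 numbers: the shift along the tool's x, y, z scaled (see below), then the turn about the tool's z scaled (see below), then the opening, from 0 (shut) to 1 (fully open). In form: [[[dx, dy, dz, yaw, fingers], ...]]. A call has 1 to 5 rows; each row shifts and turns the commanded pose from where the row before left it, along the tool's axes as they then stand; what a row does not reach is not made up. The controller multiplies each number of a shift by 0.04 m and each number of a turn by 0.12 rad. A row lasts 1/12 s, in which the tool goes at most 41.7 mm and 7.16 degrees, less where a joint would pass 70% of its speed; a pose out of reach is approached as far as the arm can. A call with a number of a shift or a turn outside -1 to 1 is refused whole. A call with a gripper value outside its range is refused whole. The fingers move at their own pace and stop on an object; "squeeze" is the grip in N (left out, the last holds). Time passes only in rows, so rows that do not move let the fingers close. It gives the time, the measured TCP pose, the force, the opening and the grip force at its end, in the units of the state.
- env.state(): the state, without advancing time (a new reading comes with each control period).
- env.grab_frame(name): name is "side" or "top"; returns a dict with "pixels" (420x560x3 uint8, red, green, blue), "depth" (420x560 float32, mm along the optical axis (not along the pixel's ray), 0 where there is no reading), "intrinsics" (3x3 intrinsics, pixels), "cam_to_world" (4x4, takes a point from camera to world coordinates). Camera axes: x right, y down, z forward; pixel columns grow to the right and rows downward; lengths in mm; the calibration is good to about 2 mm. A picture is of the moment at which its call begins.
- env.job_done(): hands the job in; it is judged then, once.
The state is a dict: "time_s": time; "qpos": joint angles; "qvel": joint speeds; "effort": joint torques, N m; "ee_pos": TCP position; "ee_rot": TCP orientation; "force": force on the tool from outside, world axes, zero at the start; "torque": the same for the moment, N m; "gripper_width": finger opening in mm; "gripper_force": force on a finger pad.
Only numpy, scipy, OpenCV 4.12 (cv2) and the standard library are available. Lean on these libraries where they do the work, as an engineer would, in place of code of your own. Each camera call takes 0.05 s, during which the arm holds its last target. There are 200 camera calls.

## Task

Check the sprung pull gauge: first slide its peak pointer all the way back up to zero, where it stops against the handle's arm. Then draw the black handle down the slope until the arm has carried the pointer exactly level with the set marker, hold it there for about two seconds, and ease the handle back fully home without letting it snap, so that the pointer stays behind at the marker. Let only the gauge move the pointer while the handle is drawn, and leave the marker and the things lying around alone.

Things in the scene. Friction and masses are not known exactly. Their poses are not given: they have to be found in the camera images.
- gauge: Fixed white pull-gauge stand, 165 x 290 mm; origin under its centre, z up. Its grey bed (320 x 165 mm) slopes down 30 deg towards +y, lower end 30 mm above the bench; its normal leans 30 deg to +y. The white spring housing at the upper end (86 mm wide, 85 mm high off the bed) starts 45 mm up-slope of the resting handle and is in the way of a vertical tool: come along the bed's normal.
- handle (a point): Middle of the black handle, a plate 44 mm wide across the slope (x), 12 mm thick along it (y), top 62 mm off the bed, bare from 13 mm up; the point is 45 mm off the bed. Axes: x across the slope, y down the slope (pulling direction), z the bed's normal. Spring pull 3 N at home, rising to 12 N.
- pull (a joint): How far the handle is drawn down the slope, in m: 0 fully home (spring), 0.13 fully out.
- push_end (a point): Pushing face of the thin aluminium side arm fixed to the handle, 62 mm across the slope (+x) and 20 mm down the slope from the handle's middle, 9 mm off the bed. It pushes the pointer down the slope and never pulls it back. Axes as handle.
- pointer_knob (a point): Middle of the steel knob of the peak pointer, which slides stiffly (1.5 N) on a track 62 mm to +x of the handle: knob 18 mm wide (x), 14 mm thick (y), from 13 to 35 mm off the bed, point 25 mm off the bed; steel foot 20 x 32 mm below it. It can be pushed or pinched. Axes as handle.
- pointer_nib (a point): Tip of the thin black nib that the pointer holds out to +x, level with the knob's middle, 5 mm off the bed. Axes as handle.
- pointer (a joint): Where the pointer stands, in m down the slope: 0 at zero (its foot against the arm of the handle at home), 0.14 at the end of its track. With the pointer resting against the arm it equals pull.
- marker_nib (a point): Tip of the thin black nib of the set marker, a dark steel block 16 x 16 mm, 18 mm tall, clamped on the +x edge of the bed; the nib points at the pointer's track, 5 mm off the bed. The pointer is at the marker when the two nibs are in line (same y along the slope). Axes as handle.
- marker (a joint): Where the marker is clamped, in m on the same scale as pointer (0.055 to 0.11).
- mount: Bystander: black round specimen mount, 32 mm across, 20 mm tall, loose; origin under its centre.
- dish: Bystander: white ceramic dish, 80 mm across, 18 mm tall, loose; origin under its centre.
- driver: Bystander: screwdriver lying flat, 160 mm long along its x axis, loose.

How it is judged (in metres and radians):
On the way, in this order (a step that is already met when the one before it is completed fails the run):
1. the pointer is slid back to zero (within 3 mm) with the handle at home (within 3 mm) (value of joint each of pointer, pull below 0.003 m), for 0.2 s.
2. the handle is drawn so that its arm holds the pointer within 4 mm of the marker, for 1 s (y of pointer_nib in the frame of marker_nib between -0.004 and 0.004 m and y of push_end in the frame of pointer_nib between -0.0235 and -0.017 m and velocity of joint pull between -0.02 and 0.02 m/s), for 1 s.
At the end, for the whole second after the job is handed in: The pointer's nib stands within 4 mm of the marker's nib along the slope, at rest, and the handle is released and back home (within 4 mm) (y of pointer_nib in the frame of marker_nib between -0.004 and 0.004 m and value of joint pull below 0.004 m and velocity of joint pull between -0.01 and 0.01 m/s and velocity of joint pointer between -0.01 and 0.01 m/s); the robot touches nothing.
It fails at once if the handle snaps back (faster than 0.5 m/s) (velocity of joint pull below -0.5 m/s).
It fails at once if the robot pushes on the pointer while the handle is drawn (value of joint pull above 0.015 m and contact force between any of the fingers, the arm and pointer above 0.5 N).
It fails at once if the marker is shifted by more than 3 mm (distance of marker_nib from where it was at the start of the episode above 0.003 m).
It fails at once if a bystander is moved by more than 15 mm (distance of any of mount, dish, driver from where it was at the start of the episode above 0.015 m).
It also fails if it takes over 64 s, if anything falls off the work surface, if the arm or the gripper's body presses on something with over 40 N, if the wrist force passes 120 N, or if a joint passes its speed limit or range.

## Working session

There is one attempt and no reset: what is moved stays moved. The work goes in short steps, Python scripts to look and compute and a tool call to move; the robot and the scene stay as the last step left them, time stands still between calls to the robot, and variables do not carry over. Pictures are saved under pics/ and viewed, at most 10 in all, crops included, and the job is handed in when it is done.

Besides the shell and the picture viewer there is one more tool, called after "Request:" by a JSON object that holds its "op" and its "data". send_rows: Moves the arm, as the interface text tells. Shifts and turns lie within -1 to 1; 1 stands for 0.04 m of shift or 0.12 rad of turn. Its arguments: {"type":"object","properties":{"steps":{"type":"array"},"squeeze":{"type":"number"}},"required":["steps"]}

```bash
mkdir -p pics; ls
python3 - <<'E'
from workcell import env
import cv2,numpy as np
s=env.state();print({k:np.round(v,3).tolist() for k,v in s.items()})
for n in("side","top"):
    f=env.grab_frame(n);cv2.imwrite(f"pics/{n}0.png",f["pixels"][:,:,::-1]);np.savez(f"{n}0.npz",**f)
    print(n,f["intrinsics"].round(1).tolist(),f["cam_to_world"].round(3).tolist())
E
```

```text
pics
{'time_s': 0.0, 'qpos': [-77.922, 18.349, 89.707, 0.0, 72.042, -1.145], 'qvel': [-0.026, -0.032, -0.026, 0.022, 0.037, 0.046], 'effort': [-0.002, -41.247, -23.197, 0.073, 0.046, -0.0], 'ee_pos': [131.431, -559.262, 213.145], 'ee_rot': [-179.902, -0.002, 13.223], 'force': [0.059, 0.208, -0.065], 'torque': [-0.012, 0.006, -0.024], 'gripper_force': 0.0, 'gripper_width': 91.226}
side [[382.7, 0.0, 282.1], [0.0, 382.7, 210.6], [0.0, 0.0, 1.0]] [[0.98, -0.147, 0.138, 456.006], [-0.201, -0.705, 0.68, -507.905], [-0.002, -0.693, -0.721, 655.229], [0.0, 0.0, 0.0, 1.0]]
top [[460.0, 0.0, 282.1], [0.0, 460.0, 208.1], [0.0, 0.0, 1.0]] [[0.027, -0.985, 0.171, 424.96], [-0.999, -0.031, -0.021, 23.221], [0.026, -0.171, -0.985, 1023.041], [0.0, 0.0, 0.0, 1.0]]
```

View pics/side0.png

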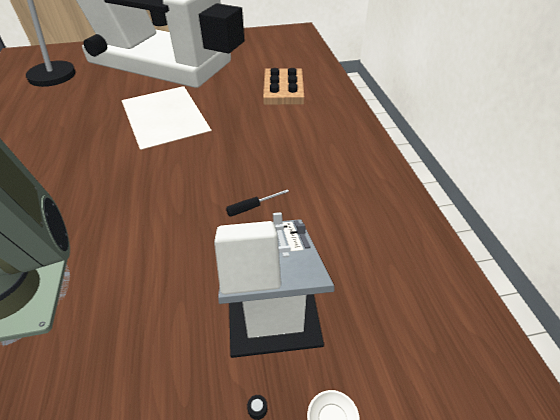

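View pics/top0.png

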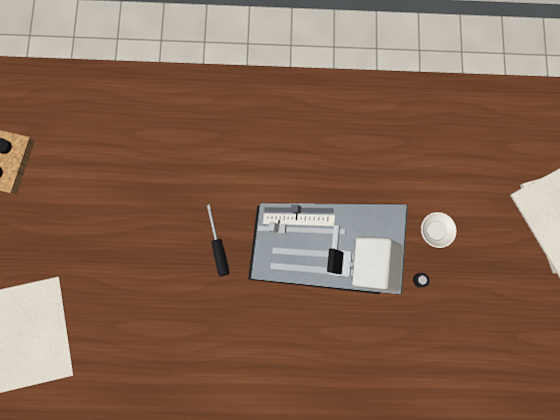

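Side view: the gauge is at about (270,270), with the white housing towards the camera. Top view: black handle at (335,261), its arm running up to (340,230), pointer knob near (275,228), marker at (296,210). Housing on the right, so downslope is to the left (world +y).

Run:
```python
import cv2,numpy as np
f=np.load("top0.npz");cv2.imwrite("pics/c1.png",cv2.resize(f["pixels"][198:298,246:412,::-1],None,fx=4.8,fy=4.8,interpolation=cv2.INTER_CUBIC))
f=np.load("side0.npz");cv2.imwrite("pics/c2.png",cv2.resize(f["pixels"][205:305,210:340,::-1],None,fx=6,fy=6,interpolation=cv2.INTER_CUBIC))
```

```text
(no output)
```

View pics/c1.png

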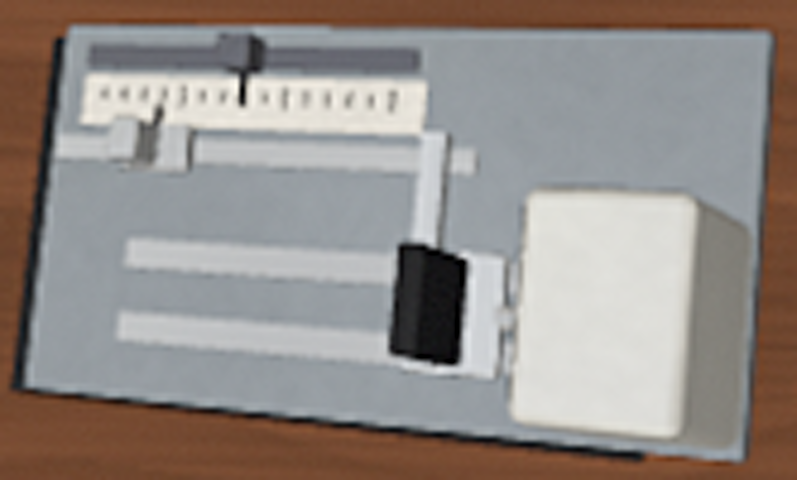

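View pics/c2.png

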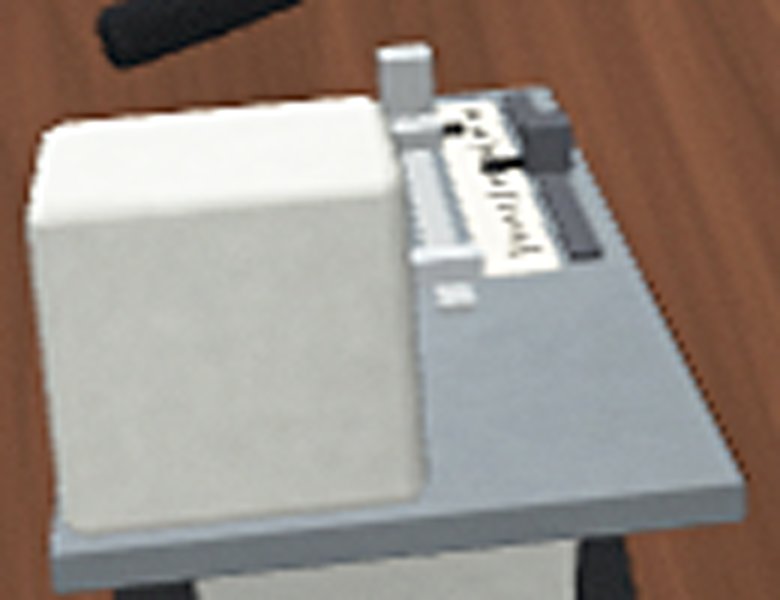

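Top crop: housing on the right, black handle top at crop (430,305), arm end at (432,140), knob at (125,135) with its nib at about (158,110), and marker nib at (242,90) hanging from its block at (240,50). The side crop agrees: knob at (405,75), marker nib (500,163), arm end (445,258). Next I fit the bed plane and measure these points.

```bash
cat > h.py <<'E'
import numpy as np,cv2
def cloud(f):
    K,T,d=f["intrinsics"],f["cam_to_world"],f["depth"].astype(float)
    v,u=np.indices(d.shape); c=np.dstack([(u-K[0,2])/K[0,0]*d,(v-K[1,2])/K[1,1]*d,d])
    return c@T[:3,:3].T+T[:3,3]
def ray(f,u,v):
    r=f["cam_to_world"][:3,:3]@np.linalg.solve(f["intrinsics"],[u,v,1.]);return f["cam_to_world"][:3,3],r/np.linalg.norm(r)
def onplane(f,u,v,n,p0,h):
    o,r=ray(f,u,v);return o+r*((p0@n+h-o@n)/(r@n))
def cross(fa,a,fb,b):
    o1,r1=ray(fa,*a);o2,r2=ray(fb,*b)
    t=np.linalg.lstsq(np.c_[r1,-r2],o2-o1,rcond=None)[0];p,q=o1+r1*t[0],o2+r2*t[1]
    return (p+q)/2,np.linalg.norm(p-q)
E
python3 - <<'E'
from h import *
t=np.load("top0.npz");s=np.load("side0.npz");P=cloud(t)
c=lambda x,y:(246+x/4.8-.4,198+y/4.8-.4); cs=lambda x,y:(210+x/6-.4,205+y/6-.4)
# bed plane from bare bed areas
def reg(x0,y0,x1,y1):
    a,b=c(x0,y0),c(x1,y1);return P[int(a[1])+1:int(b[1]),int(a[0])+1:int(b[0])].reshape(-1,3)
B=np.vstack([reg(490,60,720,170),reg(130,190,370,225),reg(60,340,350,385),reg(130,280,370,300)])
B=B[B[:,2]>10];p0=np.median(B,0)
for _ in range(3):
    p0=B.mean(0);n=np.linalg.svd(B-p0)[2][2];n*=np.sign(n[2]);r=(B-p0)@n;print(r.std(),len(B));B=B[abs(r)<max(2*r.std(),.5)]
print("n",n,"tilt",np.degrees(np.arccos(n[2])))
h=n[:2]/np.linalg.norm(n[:2]);d=np.array([*(h*n[2]),-np.hypot(*n[:2])]);x=np.cross(d,n)
print("down",d,"x",x,"yaw",np.degrees(np.arctan2(x[1],x[0])))
np.savez("bed.npz",n=n,p0=p0,d=d,x=x)
def loc(p):return np.round([(p-p0)@x,(p-p0)@d,(p-p0)@n],1)
for nm,q,hh in[("marknib",(242,100),5),("ptrnib",(158,112),5),("armend",(432,138),9),("knobTop",(124,122),35),("knobTopdn",(108,135),35)]:
    p=onplane(t,*c(*q),n,p0,hh);print(nm,p.round(1),loc(p))
hand=cv2.inRange(t["pixels"],(0,0,0),(45,45,45));hand[:,:320]=0;hand[:245]=0;hand[280:]=0;hand[:,350:]=0
H=P[hand>0];L=np.array([loc(q) for q in H]);L=L[L[:,2]>57];print("handle top",len(L),L.min(0),L.max(0),L.mean(0),p0)
print("2view marknib",*[ (p.round(1),loc(p),e) for p,e in[cross(t,c(242,102),s,cs(485,165))]])
print("2view knobtop",*[ (p.round(1),loc(p),e) for p,e in[cross(t,c(124,126),s,cs(405,50))]])
E
```

```text
20.895803330113388 1996
1.7440868555639952 1909
1.4465031476284347 1809
n [0.05232501 0.50055993 0.86411912] tilt 30.217727994695995
down [ 0.08983942  0.85943629 -0.50328734] x [ 0.9945808  -0.10396648  0.        ] yaw -5.96762431594072
marknib [568.  -26.2  81.7] [37.  89.1  5. ]
ptrnib [564.7   9.6  61.2] [ 30.  129.9   5. ]
armend [ 547.2 -101.6  131.3] [24.2 -2.5  9. ]
knobTop [556.   24.4  87.9] [ 19.9 128.4  35. ]
knobTopdn [550.7  31.   84.3] [ 13.9 135.4  35. ]
handle top 139 [-110.4 -355.    57.2] [-26.1 -16.3 835.7] [-46.85251799 -27.99136691  72.03884892] [ 522.89514007 -101.44122799  122.24047289]
2view marknib (array([568.9, -26.4,  79.8]), array([37.9, 90. ,  3.3]), np.float64(2.8735745474890013))
2view knobtop (array([554. ,  24.3,  86.4]), array([ 17.8, 128.9,  33.6]), np.float64(1.058986756077292))
```

Run:
```python
from h import *
t=np.load("top0.npz");s=np.load("side0.npz");b=np.load("bed.npz");n,p0,d,x=[b[k] for k in("n","p0","d","x")]
c=lambda x,y:(246+x/4.8-.4,198+y/4.8-.4)
loc=lambda p:np.c_[(p-p0)@x,(p-p0)@d,(p-p0)@n]
hand=cv2.inRange(t["pixels"],(0,0,0),(45,45,45));hand[:,:320]=0;hand[:245]=0;hand[280:]=0;hand[:,350:]=0
L=loc(cloud(t)[hand>0]);T=L[(L[:,2]>58)&(L[:,2]<67)];print(len(T),np.percentile(T,[3,50,97],0).round(1))
q=loc(np.array([onplane(t,*c(*k),n,p0,62) for k in[(408,243),(468,252),(462,362),(404,357)]]));print("top corners",q.round(1))
q=loc(np.array([onplane(t,*c(*k),n,p0,9) for k in[(418,140),(448,140)]]));print("arm edges",q.round(1))
w=lambda a,bb,cc:(p0+a*x+bb*d+cc*n).round(1)
print("handle pt",w(-44,-17,45),"top",w(-44,-17,62),"knob top",w(18,129,35),"knob top dn edge",w(18,136,35),"zero knob",w(18,24,35))
gray=loc(cloud(t)[198:298,246:412].reshape(-1,3));R=gray[(gray[:,2]>25)&(gray[:,2]<42)&(gray[:,1]>110)&(gray[:,1]<150)&(abs(gray[:,0])<40)];print("knob",len(R),np.median(R,0).round(1))
```

```text
131 [[-66.3 -28.4  58.4]
 [-45.  -23.3  61.1]
 [-26.7 -17.3  63.6]]
top corners [[-25.3 -20.1  62. ]
 [-26.9 -44.7  62. ]
 [-67.9 -47.1  62. ]
 [-68.3 -23.7  62. ]]
arm edges [[23.   3.5  9. ]
 [23.7 -9.6  9. ]]
handle pt [480.  -89.  169.7] top [480.9 -80.4 184.4] knob top [554.2  25.1  87.6] knob top dn edge [554.8  31.1  84. ] zero knob [544.8 -65.2 140.4]
knob 72 [ 11.7 123.9  34.5]
```

Run:
```python
from h import *
t=np.load("top0.npz");b=np.load("bed.npz");n,p0,d,x=[b[k] for k in("n","p0","d","x")]
c=lambda x,y:(246+x/4.8-.4,198+y/4.8-.4)
for k,(a,e) in {"edge+x":((72,28),(772,33)),"rail":((90,57),(420,60)),"track":((60,145),(475,161)),"lowrailbot":((118,340),(390,360)),"uprail":((125,253),(390,268)),"edge-x":((25,388),(740,458)),"scale":((85,75),(428,83)),"dnedge":((68,30),(24,386)),"upedge":((772,35),(742,455))}.items():
    A,E=[onplane(t,*c(*q),n,p0,1) for q in(a,e)];v=A-E;print(k,"slope x per d deg",np.degrees(np.arctan2(v@x,v@d)).round(2),"len",np.linalg.norm(v).round(1))
m=t["pixels"].astype(int)
# rail lines by subpixel: scale plate brightness edges
```

```text
edge+x slope x per d deg -1.06 len 318.2
rail slope x per d deg -1.33 len 161.3
track slope x per d deg -1.02 len 199.8
lowrailbot slope x per d deg -1.74 len 128.6
uprail slope x per d deg -1.47 len 126.4
edge-x slope x per d deg -1.27 len 317.7
scale slope x per d deg -0.86 len 167.3
dnedge slope x per d deg 88.75 len 161.9
upedge slope x per d deg 89.19 len 160.5
```

The bed axes needed a further 1.2° of yaw, which puts gauge x at -4.6°. I'll turn the tool 72° so it closes across the slope, then lift it and shut the fingers.

Request:
{"op": "send_rows", "data": {"steps": [[[0, 0, -0.3, -1, 0], [0, 0, -0.3, -1, 0], [0, 0, -0.3, -1, 0], [0, 0, -0.3, -1, 0], [0, 0, -0.3, -1, 0]]], "squeeze": 20}}

```text
time_s: 0.52
ee_pos: [131.5, -559.4, 274.0]
ee_rot: [-179.9, -0.0, 47.9]
force: [-1.7, 0.0, -0.1]
gripper_width: 60.7
gripper_force: 0.0
```

Request:
{"op": "send_rows", "data": {"steps": [[[0, 0, -0.3, -1, 0], [0, 0, -0.3, -1, 0], [0, 0, -0.3, -1, 0], [0, 0, -0.3, -1, 0], [0, 0, -0.3, -1, 0]]]}}

```text
time_s: 0.93
ee_pos: [131.5, -559.5, 334.1]
ee_rot: [-180.0, -0.1, 82.3]
force: [-0.8, 0.4, 0.2]
gripper_width: 27.6
gripper_force: 0.0
```

Request:
{"op": "send_rows", "data": {"steps": [[[0, 0, 0, -0.5, 0], [0.4, 0.2, 0, 0, 0], [0.8, 0.45, 0, 0, 0], [0.8, 0.45, 0, 0, 0], [0.8, 0.45, 0, 0, 0]]]}}

```text
time_s: 1.35
ee_pos: [202.6, -451.7, 333.2]
ee_rot: [-180.0, -0.1, 85.3]
force: [0.5, -0.8, -0.3]
gripper_width: 0.6
gripper_force: 0.0
```

Run:
```python
from h import *
b=np.load("bed.npz");p0=b["p0"];a=np.radians(4.6)
x=np.array([np.cos(a),-np.sin(a),0]);hh=np.array([np.sin(a),np.cos(a),0]);n=hh*.5+np.array([0,0,.75**.5]);d=hh*.75**.5-np.array([0,0,.5])
np.savez("bed.npz",n=n,p0=p0,d=d,x=x)
t=np.load("top0.npz");c=lambda x,y:(246+x/4.8-.4,198+y/4.8-.4);loc=lambda p:np.c_[(p-p0)@x,(p-p0)@d,(p-p0)@n].round(1)
for nm,q,h in[("marknib",(242,100),5),("ptrnib",(158,112),5),("armdn",(418,140),12),("armup",(448,140),12),("knobTopc",(124,126),35),("hd top l",(398,300),62),("hdx+",(412,243),62),("hdx-",(400,357),62)]:
    p=onplane(t,*c(*q),n,p0,h);print(nm,p.round(1),loc(p[None]))
```

```text
marknib [567.9 -26.2  82.6] [[38.8 87.9  5. ]]
ptrnib [564.5   9.6  62.2] [[ 32.6 128.8   5. ]]
armdn [546.1 -95.8 131.8] [[22.7  1.7 12. ]]
armup [ 545.6 -107.1  138.3] [[ 23.1 -11.4  12. ]]
knobTopc [554.2  24.3  88.8] [[ 21.1 127.4  35. ]]
hd top l [477.6 -81.7 184.5] [[-46.8 -17.2  62. ]]
hdx+ [499.2 -86.6 186.4] [[-24.9 -20.9  62. ]]
hdx- [456.1 -82.4 186. ] [[-68.1 -20.1  62. ]]
```

Request:
{"op": "send_rows", "data": {"steps": [[[0.85, 0.48, 0, 0, 0], [0.85, 0.48, 0, 0, 0], [0.85, 0.48, 0, 0, 0], [0.85, 0.48, 0, 0, 0], [0.85, 0.48, 0, 0, 0]]]}}

```text
time_s: 1.77
ee_pos: [312.0, -289.4, 333.7]
ee_rot: [-180.0, -0.0, 85.4]
force: [0.6, -0.4, 0.8]
gripper_width: 0.7
gripper_force: 0.0
```

Request:
{"op": "send_rows", "data": {"steps": [[[0.85, 0.48, 0, 0, 0], [0.85, 0.48, 0, 0, 0], [0.85, 0.48, 0, 0, 0], [0.85, 0.48, 0, 0, 0], [0.85, 0.48, 0, 0, 0]]]}}

```text
time_s: 2.18
ee_pos: [421.3, -127.6, 333.8]
ee_rot: [-180.0, 0.0, 85.4]
force: [0.8, -1.1, -0.6]
gripper_width: 0.7
gripper_force: 0.0
```

Request:
{"op": "send_rows", "data": {"steps": [[[0.85, 0.48, 0, 0, 0], [0.85, 0.48, 0, 0, 0], [0.85, 0.48, 0, 0, 0], [0.85, 0.48, 0, 0, 0], [0.85, 0.48, 0, 0, 0]]]}}

```text
time_s: 2.6
ee_pos: [530.6, 34.2, 333.6]
ee_rot: [-180.0, 0.0, 85.4]
force: [0.3, -1.3, 1.0]
gripper_width: 0.5
gripper_force: 0.0
```

Request:
{"op": "send_rows", "data": {"steps": [[[0.85, 0.48, 0, 0, 0], [0, 0, 0.9, 0, 0], [0, 0, 0.9, 0, 0], [0, 0, 0.9, 0, 0], [0, 0, 0.9, 0, 0]]]}}

```text
time_s: 3.02
ee_pos: [551.6, 65.0, 188.0]
ee_rot: [-180.0, 0.0, 85.5]
force: [1.2, 0.5, 0.2]
gripper_width: 0.6
gripper_force: 0.0
```

Request:
{"op": "send_rows", "data": {"steps": [[[0, 0, 0.8, 0, 0], [0, 0, 0.8, 0, 0], [0, 0, 0.7, 0, 0], [0, 0, 0.6, 0, 0], [0, 0, 0, 0, 0]]]}}

```text
time_s: 3.43
ee_pos: [547.9, 64.2, 68.9]
ee_rot: [-179.4, 0.1, 85.4]
force: [-0.6, 0.8, -0.0]
gripper_width: 0.5
gripper_force: 0.0
```

Run:
```python
from workcell import env
import cv2,numpy as np
f=env.grab_frame("side");g=env.grab_frame("top")
a=cv2.resize(f["pixels"][170:310,200:350,::-1],(400,373));b=cv2.resize(g["pixels"][180:300,230:410,::-1],(560,373))
cv2.imwrite("pics/p1.png",cv2.resize(np.hstack([a,b]),(800,311)));print(env.state()["ee_pos"])
```

```text
[551.67623301  64.6006682   73.57790477]
```

View pics/p1.png

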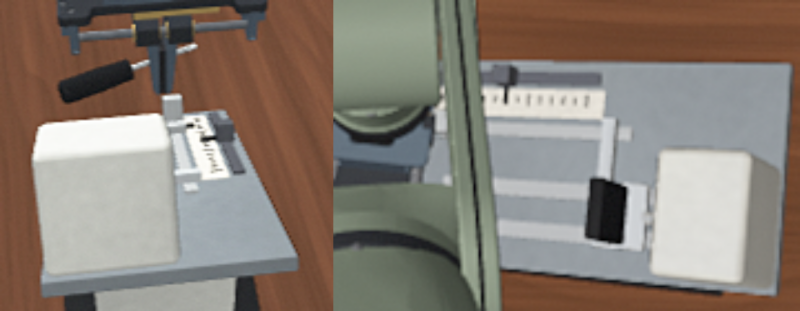

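Side view: the shut fingers stand behind (downslope of) the knob and overlap it, about 3 mm to its left. I'll shift them and push up the slope.

Request:
{"op": "send_rows", "data": {"steps": [[[-0.12, 0.07, 0, 0, 0], [-0.12, 0, 0, 0, 0], [-0.12, 0, 0, 0, 0], [-0.2, 0, -0.115, 0, 0], [-0.2, 0, -0.115, 0, 0]]]}}

```text
time_s: 3.95
ee_pos: [552.8, 33.6, 84.1]
ee_rot: [179.9, -0.0, 85.4]
force: [1.2, 1.2, -1.6]
gripper_width: 0.6
gripper_force: 0.8
```

Request:
{"op": "send_rows", "data": {"steps": [[[-0.2, 0, -0.115, 0, 0], [-0.2, 0, -0.115, 0, 0], [-0.2, 0, -0.115, 0, 0], [-0.2, 0, -0.115, 0, 0], [-0.2, 0, -0.115, 0, 0]]]}}

```text
time_s: 4.37
ee_pos: [549.4, -6.5, 107.0]
ee_rot: [179.9, -0.0, 85.4]
force: [1.1, 3.4, 0.1]
gripper_width: 0.2
gripper_force: 1.4
```

Request:
{"op": "send_rows", "data": {"steps": [[[-0.2, 0, -0.115, 0, 0], [-0.2, 0, -0.115, 0, 0], [-0.1, 0, -0.058, 0, 0], [-0.1, 0, -0.058, 0, 0], [0, 0, 0, 0, 0]]]}}

```text
time_s: 4.78
ee_pos: [547.2, -30.5, 120.5]
ee_rot: [180.0, 0.0, 85.4]
force: [0.5, 1.2, 0.6]
gripper_width: 0.3
gripper_force: 0.5
```

Request:
{"op": "send_rows", "data": {"steps": [[[-0.05, 0, -0.029, 0, 0], [-0.05, 0, -0.029, 0, 0], [-0.05, 0, -0.029, 0, 0], [-0.05, 0, -0.029, 0, 0], [0, 0, 0, 0, 0]]]}}

```text
time_s: 5.2
ee_pos: [546.5, -38.0, 124.6]
ee_rot: [-180.0, 0.0, 85.4]
force: [0.9, 1.2, -0.1]
gripper_width: 0.2
gripper_force: 0.8
```

Request:
{"op": "send_rows", "data": {"steps": [[[-0.04, 0, -0.023, 0, 0], [-0.04, 0, -0.023, 0, 0], [-0.04, 0, -0.023, 0, 0], [0, 0, 0, 0, 0], [0, 0, 0, 0, 0]]]}}

```text
time_s: 5.62
ee_pos: [546.1, -42.7, 127.4]
ee_rot: [-180.0, 0.0, 85.4]
force: [0.3, 1.0, -0.2]
gripper_width: 0.3
gripper_force: 0.6
```

Request:
{"op": "send_rows", "data": {"steps": [[[-0.04, 0, -0.023, 0, 0], [-0.04, 0, -0.023, 0, 0], [0, 0, 0, 0, 0], [0, 0, 0, 0, 0], [0, 0, 0, 0, 0]]]}}

```text
time_s: 6.03
ee_pos: [545.8, -45.8, 129.2]
ee_rot: [-180.0, 0.0, 85.4]
force: [0.3, 1.3, 0.7]
gripper_width: 0.4
gripper_force: 0.5
```

Request:
{"op": "send_rows", "data": {"steps": [[[-0.04, 0, -0.023, 0, 0], [-0.04, 0, -0.023, 0, 0], [0, 0, 0, 0, 0], [0, 0, 0, 0, 0], [0, 0, 0, 0, 0]]]}}

```text
time_s: 6.45
ee_pos: [545.6, -47.1, 130.4]
ee_rot: [-180.0, -0.2, 85.4]
force: [2.3, 7.3, -3.0]
gripper_width: 0.3
gripper_force: 3.4
```

Request:
{"op": "send_rows", "data": {"steps": [[[-0.03, 0, -0.017, 0, 0], [-0.03, 0, -0.017, 0, 0], [0, 0, 0, 0, 0], [0, 0, 0, 0, 0], [0, 0, 0, 0, 0]]]}}

```text
time_s: 6.87
ee_pos: [545.5, -47.5, 131.0]
ee_rot: [-179.9, -0.4, 85.3]
force: [4.0, 13.4, -6.3]
gripper_width: 0.3
gripper_force: 6.3
```

The force rose to 13 N with no further travel, so the pointer is against the arm. I'll back off, rise and clear the view.

Request:
{"op": "send_rows", "data": {"steps": [[[0.1, 0, 0.03, 0, 0], [0.3, 0, 0, 0, 0], [0.3, 0, -0.3, 0, 0], [0, 0, -0.9, 0, 0], [0, 0, -0.9, 0, 0]]]}}

```text
time_s: 7.28
ee_pos: [546.4, -22.8, 214.9]
ee_rot: [-179.7, 0.1, 85.5]
force: [0.6, 0.1, -0.1]
gripper_width: 0.3
gripper_force: 0.0
```

Request:
{"op": "send_rows", "data": {"steps": [[[0, 0, -0.9, 0, 0.7], [0, 0, -0.9, 0, 0.7], [0, -0.7, -0.6, 0, 0.7], [0, -0.9, 0, 0, 0.7], [0, -0.9, 0, 0, 0.7]]]}}

```text
time_s: 7.7
ee_pos: [447.8, -15.5, 312.8]
ee_rot: [179.8, 0.1, 85.4]
force: [0.5, -0.6, -0.2]
gripper_width: 30.6
gripper_force: 0.0
```

Request:
{"op": "send_rows", "data": {"steps": [[[0, -0.9, 0, 0, 0.7], [0, -0.9, 0, 0, 0.7], [0, -0.9, 0, 0, 0.7], [0, 0, 0, 0, 0.7], [0, 0, 0, 0, 0.7]]]}}

```text
time_s: 8.12
ee_pos: [339.1, -6.8, 312.0]
ee_rot: [179.8, 0.1, 85.4]
force: [1.0, -0.3, -0.3]
gripper_width: 62.9
gripper_force: 0.0
```

Run:
```python
from workcell import env
import cv2,numpy as np
g=env.grab_frame("top");np.savez("top1.npz",**g);s=env.grab_frame("side");np.savez("side1.npz",**s)
cv2.imwrite("pics/c3.png",cv2.resize(g["pixels"][198:298,246:412,::-1],None,fx=4.8,fy=4.8,interpolation=cv2.INTER_CUBIC));print(env.state()["ee_pos"])
```

```text
[341.04776736  -6.82809128 311.66831838]
```

View pics/c3.png

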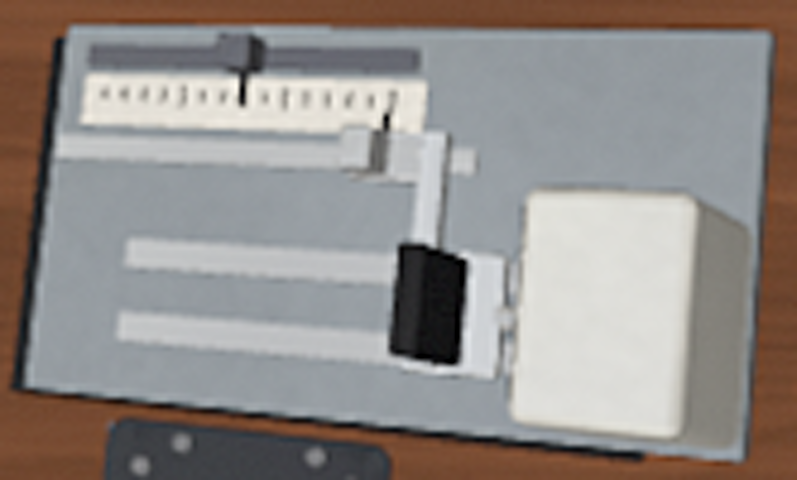

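The pointer foot now touches the arm: pointer nib at crop (387,120), marker nib at (242,88). Next I work out the sub-pixel distance between the nibs.

Run:
```python
from h import *
t=np.load("top1.npz");b=np.load("bed.npz");n,p0,d,x=[b[k] for k in("n","p0","d","x")]
g=t["pixels"].min(2).astype(float)
def cen(r,c0,c1):
    w=np.clip(190-g[r,c0:c1],0,None);return (w*np.arange(c0,c1)).sum()/w.sum()
print(g[212:227,292:301].astype(int));print(g[217:227,322:332].astype(int))
for nm,rows,c0,c1 in[("mark",range(214,219),293,300),("ptr",range(221,225),323,330)]:
    for r in rows:
        u=cen(r,c0,c1);p=onplane(t,u,r,n,p0,5)-p0;print(nm,r,u.round(2),(p@x).round(1),(p@d).round(1))
```

```text
[[113  86  62  61  63  52  44  40  77]
 [157 144 133 112  34  68 122 130 143]
 [197 203 210 190  44 109 192 208 203]
 [219 222 230 211  32 142 219 222 221]
 [202 209 227 207   0 163 229 215 210]
 [161 194 223 189   0 165 226 216 195]
 [143 208 215 155  15 169 227 216 182]
 [185 221 217 173  46 172 225 217 198]
 [218 219 219 207 172 201 221 216 216]
 [216 217 215 218 223 221 216 215 214]
 [218 216 215 218 220 218 214 214 215]
 [224 221 221 221 221 220 220 219 220]
 [204 202 200 204 208 208 208 207 208]
 [135 136 137 145 157 157 157 159 159]
 [150 148 150 149 146 144 140 143 141]]
[[206 195 217 217 206 153 160 220 216 218]
 [185 145 220 219 208 163 171 217 215 217]
 [184 148 222 222 209 160 183 215 213 216]
 [197 182 220 220 191 143 201 217 215 219]
 [214 215 220 208 123 140 213 219 219 220]
 [215 218 219 184   0 162 229 220 218 218]
 [201 219 219 162  19 171 231 221 216 216]
 [179 193 196 149  31 157 215 205 207 219]
 [189 146  98 103  90 164 195 184 195 214]
 [186 136  96  99 123 177 201 195 192 190]]
mark 214 296.36 48.1 88.2
mark 215 296.23 46.0 88.2
mark 216 296.12 43.9 88.3
mark 217 296.11 41.8 88.0
mark 218 295.94 39.7 88.2
ptr 221 326.43 35.0 19.2
ptr 222 326.1 33.0 19.7
ptr 223 325.96 31.0 19.8
ptr 224 325.97 28.9 19.6
```

Request:
{"op": "send_rows", "data": {"steps": [[[-0.33, 0.71, 0, 0, 0.7], [-0.33, 0.71, 0, 0, 0.7], [-0.33, 0.71, 0, 0, 0.7], [-0.33, 0.71, 0, 0, 0.7], [-0.33, 0.71, 0, 0, 0.7]]]}}

```text
time_s: 8.63
ee_pos: [479.2, -85.1, 310.4]
ee_rot: [-179.9, 0.0, 85.4]
force: [0.1, -0.4, 1.2]
gripper_width: 63.9
gripper_force: 0.0
```

Request:
{"op": "send_rows", "data": {"steps": [[[0, 0, 0.8, 0, 0.7], [0, 0, 0.8, 0, 0.7], [0, 0, 0.8, 0, 0.7], [0, 0, 0, 0, 0.7], [0, 0, 0, 0, 0.7]]]}}

```text
time_s: 9.05
ee_pos: [476.8, -83.9, 213.8]
ee_rot: [-179.8, -0.0, 85.4]
force: [0.0, -0.6, 1.4]
gripper_width: 63.9
gripper_force: 0.0
```

Run:
```python
from workcell import env
import cv2,numpy as np
g=env.grab_frame("top");s=env.grab_frame("side")
a=cv2.resize(s["pixels"][150:310,190:350,::-1],(400,400));b=cv2.resize(g["pixels"][180:310,246:412,::-1],(400,313))
b=np.vstack([b,np.zeros((87,400,3),np.uint8)]);cv2.imwrite("pics/p2.png",np.hstack([a,b]));print(env.state()["ee_pos"],env.state()["gripper_width"])
```

```text
[478.53866716 -84.20085267 216.83828426] 63.94293428769997
```

View pics/p2.png

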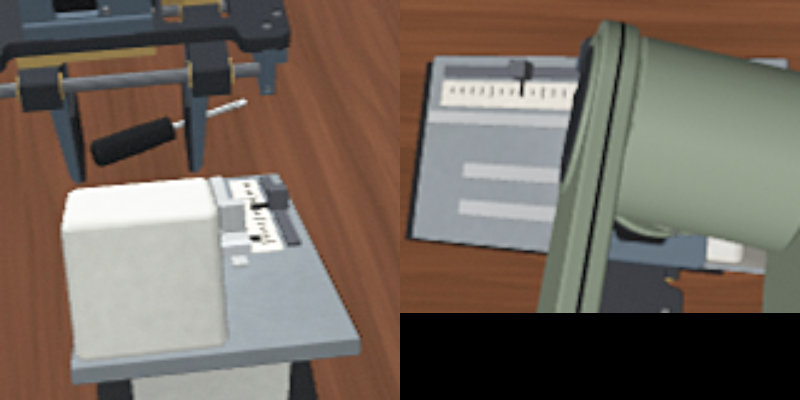

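Side view: the open fingers (about (80,170) and (195,165)) are centred over the gap behind the housing, and the nibs can be seen from the side. Descending 48 mm.

Request:
{"op": "send_rows", "data": {"steps": [[[0, 0, 0.4, 0, 0.7], [0, 0, 0.4, 0, 0.7], [0, 0, 0.4, 0, 0.7], [0, 0, 0, 0, 0.7], [0, 0, 0, 0, 0.7]]]}}

```text
time_s: 9.57
ee_pos: [477.8, -84.0, 168.8]
ee_rot: [179.9, 0.0, 85.4]
force: [-0.4, -0.4, -0.2]
gripper_width: 63.7
gripper_force: 0.0
```

Request:
{"op": "send_rows", "data": {"steps": [[[0, 0, 0, 0, 0.4], [0, 0, 0, 0, 0.4], [0, 0, 0, 0, 0.4], [0, 0, 0, 0, 0.4], [0, 0, 0, 0, 0.4]]], "squeeze": 40}}

```text
time_s: 9.98
ee_pos: [479.0, -84.1, 168.6]
ee_rot: [179.7, 0.0, 85.4]
force: [6.5, 0.6, 2.9]
gripper_width: 43.8
gripper_force: 40.0
```

Gripped at 43.8 mm, which matches the 44 mm handle. Drawing 60 of the 68.7 mm first.

Request:
{"op": "send_rows", "data": {"steps": [[[0.13, 0, 0.075, 0, 0.4], [0.13, 0, 0.075, 0, 0.4], [0.13, 0, 0.075, 0, 0.4], [0.13, 0, 0.075, 0, 0.4], [0.13, 0, 0.075, 0, 0.4]]]}}

```text
time_s: 10.4
ee_pos: [481.2, -58.9, 154.0]
ee_rot: [179.6, 0.1, 85.4]
force: [3.4, -2.7, 7.4]
gripper_width: 43.6
gripper_force: 40.0
```

Request:
{"op": "send_rows", "data": {"steps": [[[0.13, 0, 0.075, 0, 0.4], [0.13, 0, 0.075, 0, 0.4], [0.13, 0, 0.075, 0, 0.4], [0.13, 0, 0.075, 0, 0.4], [0.13, 0, 0.075, 0, 0.4]]]}}

```text
time_s: 10.82
ee_pos: [483.3, -33.4, 139.2]
ee_rot: [179.6, 0.2, 85.5]
force: [4.5, -6.0, 8.4]
gripper_width: 43.9
gripper_force: 40.0
```

Request:
{"op": "send_rows", "data": {"steps": [[[0, 0, 0, 0, 0.4], [0, 0, 0, 0, 0.4], [0, 0, 0, 0, 0.4], [0, 0, 0, 0, 0.4]]]}}

```text
time_s: 11.15
ee_pos: [483.3, -33.1, 139.0]
ee_rot: [179.6, 0.1, 85.4]
force: [4.0, -3.7, 6.9]
gripper_width: 43.2
gripper_force: 40.0
```

Run:
```python
from workcell import env
from h import *
s=env.grab_frame("side");g=env.grab_frame("top");st=env.state();b=np.load("bed.npz");d=b["d"]
print(st["ee_pos"],(st["ee_pos"]-np.array([479,-84.1,168.6]))@d,st["force"])
a=cv2.resize(s["pixels"][205:265,260:320,::-1],(400,400),interpolation=cv2.INTER_CUBIC);t=cv2.resize(g["pixels"][195:255,250:310,::-1],(400,400),interpolation=cv2.INTER_CUBIC);cv2.imwrite("pics/p3.png",np.hstack([a,t]))
```

```text
[483.34577218 -33.14173551 139.03990551] 59.07087961290926 [ 5.01024775 -2.55248528  6.8588916 ]
```

View pics/p3.png

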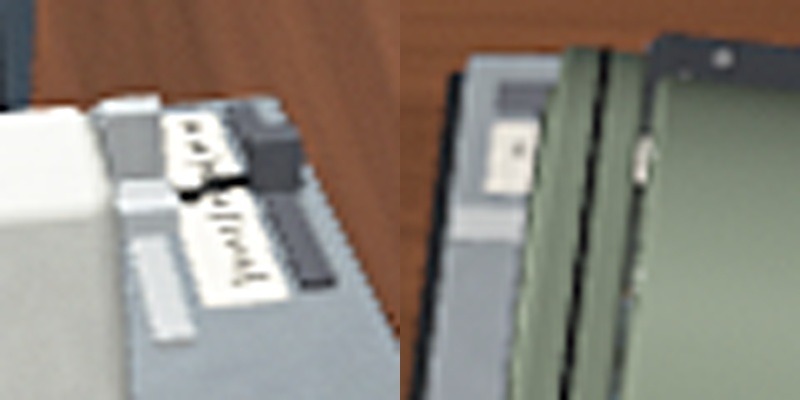

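Side view: pointer nib at about crop (190,193) and marker nib at about (232,183), nearly in line. I'll put both onto the bed plane.

```bash
cat > nib.py <<'E'
from workcell import env
from h import *
s=env.grab_frame("side");b=np.load("bed.npz");n,p0,d,x=[b[k] for k in("n","p0","d","x")]
g=s["pixels"].min(2).astype(float)
print(g[228:238,284:300].astype(int))
for u in range(286,298):
    w=np.clip(150-g[229:238,u],0,None)
    if w.sum()>60:
        v=(w*np.arange(229,238)).sum()/w.sum();p=onplane(s,u,v,n,p0,5)-p0;print(u,v.round(2),"x",(p@x).round(1),"d",(p@d).round(1))
E
python3 nib.py
```

```text
[[163 229 252 249 253 255 255 244 216 234 236 154 131  56  71  73]
 [163 230 253 237 212 196 157 151 210 255 251 209 140  72  71  74]
 [163 230 251 248 251 246 189 141 232 255 255 253 146  72  72  73]
 [176 235 255 253 255 244 155 134 111 124  97  77  42  48  72  74]
 [223 205 229 255 255 255 119  29  11   1   0   0   0  38  67  73]
 [223 204 148 108  98  78  49  73  73  68 150 226 190  95  61  68]
 [230 242 197   0   0  21 151 198 176 252 255 255 254 198 111 103]
 [242 246 237 173 132 170 246 239 132 144 219 255 255 244 154 133]
 [193 185 201 247 255 255 255 255 255 255 255 255 255 250 207 143]
 [161 158 174 234 255 251 241 192 147 151 155 150 217 248 208 138]]
287 233.78 x 32.8 d 74.8
288 233.85 x 34.7 d 73.9
289 233.64 x 36.7 d 74.6
290 232.77 x 39.2 d 79.0
291 232.19 x 41.6 d 81.8
292 232.39 x 43.3 d 80.1
293 232.28 x 45.3 d 80.2
294 231.74 x 47.6 d 82.8
295 231.67 x 49.6 d 82.6
296 231.46 x 51.7 d 83.3
297 230.97 x 54.0 d 85.6
```

Run:
```python
from h import *
b=np.load("bed.npz");n,p0,d,x=[b[k] for k in("n","p0","d","x")]
s=np.load("side1.npz");g=s["pixels"].min(2).astype(float)
q=[p0+a*x+k*d+5*n for a,k in((32,19.6),(42,88.1),(32,19.6+59.1))]
for p in q:
    c=s["cam_to_world"][:3,:3].T@(p-s["cam_to_world"][:3,3]);print((s["intrinsics"]@(c/c[2]))[:2].round(1))
print(g[226:237,286:300].astype(int));print(g[240:256,283:300].astype(int))
```

```text
[290.1 244. ]
[290.8 231.1]
[286.3 233.2]
[[248 241 194 152 220 254 253 236 152 133  71  73  94  86]
 [248 251 224 123 133 217 254 247 204 142  88  58  75  74]
 [250 252 255 255 255 246 219 234 237 157 134  55  71  73]
 [223 215 217 200 161 154 213 255 251 210 142  76  71  75]
 [221 239 255 249 187 143 234 255 255 253 148  75  72  74]
 [216 207 236 246 154 136 114 126  97  82  41  51  75  74]
 [146 167 236 246 107  24  12   2   0   0   0  39  69  73]
 [147 171 240 243 108  62  74  69 152 228 195  97  62  68]
 [150 153 229 255 251 190 178 253 255 255 255 199 115 103]
 [150 151 225 255 255 234 133 146 220 255 255 244 157 137]
 [151 153 226 254 253 255 255 255 255 255 255 251 211 144]]
[[156 154 152 152 136 221 255 249 249 251 253 243 208 235 253 254 239]
 [156 151 151 148 146 160 222 249 247 249 231 146 169 237 253 252 247]
 [146 153 156 167 158 194 243 253 252 255 255 245 183 178 238 252 246]
 [228 228 226 227 223 225 248 255 255 255 235 228 209 207 236 252 251]
 [225 223 223 223 223 226 199 110  95  83 110 188 197 144 174 234 252]
 [222 223 225 226 229 237 201  57   0   0  33 153 218 209 238 255 255]
 [244 242 244 243 243 245 251 224 135 141 132 176 225 194 149 155 152]
 [243 244 245 240 232 227 217 232 255 255 255 233 169 208 230 252 249]
 [184 172 174 173 168 169 161 198 244 255 254 253 253 253 252 254 253]
 [165 163 164 163 166 163 160 195 243 255 254 254 255 255 255 255 255]
 [164 167 166 169 165 165 162 198 236 237 233 228 219 220 212 192 189]
 [165 162 160 159 162 163 164 168 177 173 172 165 163 163 161 160 160]
 [198 199 203 211 210 186 164 164 163 163 163 163 164 165 162 163 162]
 [236 233 230 228 231 210 161 167 165 169 166 163 166 162 165 165 165]
 [213 236 232 232 233 226 186 164 167 167 167 165 165 164 165 166 168]
 [208 226 214 201 200 195 175 165 166 168 167 167 168 166 167 166 164]]
```

Both cameras put the remaining draw at about 8–9 mm. I'll draw 8.8 mm more, then hold.

Request:
{"op": "send_rows", "data": {"steps": [[[0.06, 0, 0.036, 0, 0.4], [0.06, 0, 0.036, 0, 0.4], [0.06, 0, 0.034, 0, 0.4], [0.01, 0, 0.004, 0, 0.4], [0, 0, 0, 0, 0.4]]]}}

```text
time_s: 11.72
ee_pos: [484.0, -25.8, 134.8]
ee_rot: [179.6, 0.2, 85.5]
force: [4.3, -4.2, 8.5]
gripper_width: 43.8
gripper_force: 40.0
```

```bash
python3 nib.py
python3 - <<'E'
from workcell import env
import numpy as np
st=env.state();print(st["ee_pos"],(st["ee_pos"]-np.array([479,-84.1,168.6]))@np.load("bed.npz")["d"],st["force"])
E
```

```text
[[218 255 249 249 253 255 255 244 218 234 237 154 130  55  69  75]
 [160 221 251 237 214 198 156 151 208 255 251 208 142  75  71  73]
 [209 242 253 253 255 252 189 141 230 255 255 253 147  70  70  74]
 [224 248 255 255 243 219 165 139 109 124  97  79  44  51  73  75]
 [226 202 107  78  65  78  73  28  14   0   0   0   0  38  70  72]
 [244 235 131   0   0  25  65  67  73  66 151 224 193  94  62  65]
 [227 213 220 215 249 255 255 191 177 251 255 255 255 197 113 102]
 [164 160 212 252 255 255 255 232 132 145 219 255 255 242 155 134]
 [160 154 210 249 250 247 251 255 255 255 255 255 255 250 208 143]
 [161 156 210 249 249 248 239 191 148 151 154 151 217 248 207 137]]
286 232.31 x 31.9 d 83.9
287 232.68 x 33.6 d 81.2
288 232.64 x 35.5 d 80.8
289 232.63 x 37.4 d 80.3
290 232.52 x 39.4 d 80.4
291 232.24 x 41.5 d 81.5
292 232.36 x 43.3 d 80.2
293 232.28 x 45.3 d 80.2
294 231.74 x 47.6 d 82.8
295 231.68 x 49.6 d 82.6
296 231.49 x 51.6 d 83.1
297 230.99 x 54.0 d 85.5
[483.93730973 -25.84731932 134.80970699] 67.52386512048467 [ 4.32676887 -4.19508708  8.22477458]
```

The nibs agree within about 1 mm in both measures. Holding for 2 s.

Request:
{"op": "send_rows", "data": {"steps": [[[0, 0, 0, 0, 0.4], [0, 0, 0, 0, 0.4], [0, 0, 0, 0, 0.4], [0, 0, 0, 0, 0.4], [0, 0, 0, 0, 0.4]]]}}

```text
time_s: 12.18
ee_pos: [483.9, -25.8, 134.8]
ee_rot: [179.6, 0.2, 85.4]
force: [3.7, -4.3, 8.2]
gripper_width: 43.7
gripper_force: 40.0
```

Request:
{"op": "send_rows", "data": {"steps": [[[0, 0, 0, 0, 0.4], [0, 0, 0, 0, 0.4], [0, 0, 0, 0, 0.4], [0, 0, 0, 0, 0.4], [0, 0, 0, 0, 0.4]]]}}

```text
time_s: 12.6
ee_pos: [483.9, -25.8, 134.8]
ee_rot: [179.6, 0.2, 85.5]
force: [3.8, -4.1, 7.9]
gripper_width: 43.8
gripper_force: 40.0
```

Request:
{"op": "send_rows", "data": {"steps": [[[0, 0, 0, 0, 0.4], [0, 0, 0, 0, 0.4], [0, 0, 0, 0, 0.4], [0, 0, 0, 0, 0.4], [0, 0, 0, 0, 0.4]]]}}

```text
time_s: 13.02
ee_pos: [484.0, -25.8, 134.8]
ee_rot: [179.6, 0.2, 85.4]
force: [3.6, -4.6, 8.4]
gripper_width: 43.4
gripper_force: 40.0
```

Request:
{"op": "send_rows", "data": {"steps": [[[0, 0, 0, 0, 0.4], [0, 0, 0, 0, 0.4], [0, 0, 0, 0, 0.4], [0, 0, 0, 0, 0.4], [0, 0, 0, 0, 0.4]]]}}

```text
time_s: 13.43
ee_pos: [484.0, -25.8, 134.8]
ee_rot: [179.6, 0.2, 85.4]
force: [3.4, -3.6, 8.0]
gripper_width: 43.3
gripper_force: 40.0
```

Request:
{"op": "send_rows", "data": {"steps": [[[0, 0, 0, 0, 0.4], [0, 0, 0, 0, 0.4], [0, 0, 0, 0, 0.4], [0, 0, 0, 0, 0.4], [0, 0, 0, 0, 0.4]]]}}

```text
time_s: 13.85
ee_pos: [484.0, -25.8, 134.8]
ee_rot: [179.6, 0.2, 85.4]
force: [3.4, -3.9, 7.4]
gripper_width: 43.4
gripper_force: 40.0
```

Request:
{"op": "send_rows", "data": {"steps": [[[-0.12, 0, -0.069, 0, 0.4], [-0.12, 0, -0.069, 0, 0.4], [-0.12, 0, -0.069, 0, 0.4], [-0.12, 0, -0.069, 0, 0.4], [-0.12, 0, -0.069, 0, 0.4]]]}}

```text
time_s: 14.27
ee_pos: [482.0, -49.4, 148.5]
ee_rot: [179.6, 0.1, 85.4]
force: [4.3, -1.8, 5.9]
gripper_width: 43.6
gripper_force: 40.0
```

Request:
{"op": "send_rows", "data": {"steps": [[[-0.12, 0, -0.069, 0, 0.4], [-0.12, 0, -0.069, 0, 0.4], [-0.12, 0, -0.069, 0, 0.4], [-0.12, 0, -0.069, 0, 0.4], [-0.12, 0, -0.069, 0, 0.4]]]}}

```text
time_s: 14.68
ee_pos: [480.0, -72.9, 162.1]
ee_rot: [179.7, 0.0, 85.4]
force: [4.3, -1.0, 4.9]
gripper_width: 43.9
gripper_force: 40.0
```

Request:
{"op": "send_rows", "data": {"steps": [[[-0.1, 0, -0.058, 0, 0.4], [-0.1, 0, -0.058, 0, 0.4], [-0.09, 0, -0.05, 0, 0.4], [-0.02, 0, -0.012, 0, 0.4], [0, 0, 0, 0, 0.4]]]}}

```text
time_s: 15.1
ee_pos: [479.0, -84.1, 168.6]
ee_rot: [179.7, -0.1, 85.4]
force: [5.7, 2.7, 2.8]
gripper_width: 43.6
gripper_force: 40.0
```

The handle is home, at the same TCP as when it was gripped. Releasing softly and leaving.

Request:
{"op": "send_rows", "data": {"steps": [[[0, 0, 0, 0, 0.4], [0, 0, 0, 0, 0.4], [0, 0, 0, 0, 0.55], [0, 0, 0, 0, 0.65], [0, 0, 0, 0, 0.7]]], "squeeze": 5}}

```text
time_s: 15.52
ee_pos: [475.2, -84.5, 166.9]
ee_rot: [-179.8, 0.0, 85.4]
force: [-0.5, 0.3, 0.1]
gripper_width: 60.5
gripper_force: 0.0
```

Request:
{"op": "send_rows", "data": {"steps": [[[0, 0, 0, 0, 0.7], [0, 0, 0, 0, 0.7], [0, 0, -0.4, 0, 0.7], [0, 0, -0.8, 0, 0.7], [0, 0, -0.8, 0, 0.7]]]}}

```text
time_s: 15.93
ee_pos: [475.3, -84.4, 247.3]
ee_rot: [-179.7, -0.0, 85.4]
force: [1.2, -0.2, 0.8]
gripper_width: 63.6
gripper_force: 0.0
```

Request:
{"op": "send_rows", "data": {"steps": [[[0.4, 0, -0.8, 0, 0.7], [0.6, -0.5, -0.7, 0, 0.7], [0.6, -0.7, 0, 0, 0.7], [0, -0.9, 0, 0, 0.7], [0, -0.9, 0, 0, 0.7]]]}}

```text
time_s: 16.35
ee_pos: [360.9, -10.6, 307.3]
ee_rot: [-180.0, 0.0, 85.5]
force: [-0.2, -0.0, 0.3]
gripper_width: 64.0
gripper_force: 0.0
```

Request:
{"op": "send_rows", "data": {"steps": [[[0, -0.5, 0, 0, 0.7], [0, 0, 0, 0, 0.7], [0, 0, 0, 0, 0.7], [0, 0, 0, 0, 0.7]]]}}

```text
time_s: 16.68
ee_pos: [342.9, -9.9, 307.5]
ee_rot: [180.0, 0.0, 85.4]
force: [-0.1, 0.6, -0.1]
gripper_width: 64.1
gripper_force: 0.0
```

Run:
```python
from workcell import env
from h import *
g=env.grab_frame("top");print(env.state()["ee_pos"])
cv2.imwrite("pics/c4.png",cv2.resize(g["pixels"][198:298,246:412,::-1],None,fx=4.8,fy=4.8,interpolation=cv2.INTER_CUBIC))
b=np.load("bed.npz");n,p0,d,x=[b[k] for k in("n","p0","d","x")];m=g["pixels"].min(2).astype(float)
for r in range(214,226):
    w=np.clip(190-m[r,293:300],0,None)
    if w.sum(): u=(w*np.arange(293,300)).sum()/w.sum();p=onplane(g,u,r,n,p0,5)-p0;print(r,u.round(2),int(w.sum()),(p@x).round(1),(p@d).round(1))
```

```text
[343.17641133  -9.9654121  307.30704231]
214 296.37 226 48.1 88.2
215 296.24 206 46.0 88.2
216 296.12 217 43.9 88.3
217 296.12 217 41.8 88.0
218 295.95 223 39.7 88.2
219 295.99 169 37.6 87.8
220 296.06 154 35.5 87.4
221 296.12 217 33.4 87.1
222 295.98 212 31.3 87.2
223 295.92 236 29.2 87.0
224 294.71 352 27.1 89.6
225 294.31 331 24.9 90.3
```

View pics/c4.png

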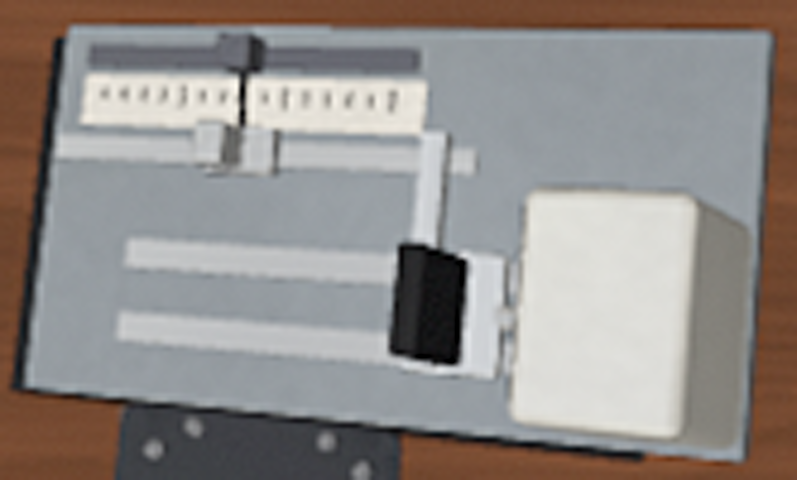

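The nibs line up at crop (242,70–125), about 1 mm apart. The handle is home at (430,305) and the arm is clear. Handing in.

```bash
python3 -c "
from workcell import env
print(env.job_done())"
```

```text
the job is handed in; nothing more can be done
None
```

The job is handed in, with no verdict returned. The pointer was zeroed, drawn to the marker, held for about 2 s, and left within about 1 mm of the marker's nib; the handle was eased home and released.

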